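# Check the bore depth of two sauce dosers

### The arm

A 7-joint arm with a two-finger parallel gripper is mounted at the origin on the work surface; the furniture and walls round the work are solid. World frame = base frame: x ahead of the robot, y to its left, z up, the work surface at z = 0. Lengths are in mm, angles in rad, forces in N, time in s.
With the tool pointing down it reaches from about 400 to 900 mm from the base axis. Payload 5.5 kg.
Tool frame: the origin (TCP) lies on the mounting face of the last link; the fingertips stand 173 mm ahead of it and the grasp point (between the pads) lies 155 mm ahead of it (pinch_z is the distance from the TCP to the grasp point, in mm); y points along the fingers, z is the direction in which the jaws open and shut, and the axes are right-handed (so a half turn about y gives the same grasp; the last joint's range is limited). The gripper opens to 85 mm and grips with 20 to 120 N. Pads are 22 mm wide; open, the fingers measure 114 mm over their backs; the gripper's body (76 mm by 85 mm) begins 54 mm behind the grasp point. The pads swing forward as they close: fully open they stand 13 mm farther back than shut.
Start: joints at [-1.012, 0.501, -0.427, 1.55, 0.221, 1.138, -0.21], TCP at [189.445, 621.777, 404.71] pointing down, gripper open.
Joint ranges: [-2.88, 2.88], [-0.31, 2.03], [-1.54, 1.56], [0.2, 2.42], [-1.41, 4.55], [0.19, 2.02], [-2.57, 2.57]. Speed limits (rad/s): [2.57, 2.57, 3.14, 3.14, 3.14, 3.14, 3.14].

### API

Orientations are given as a 3x3 rotation matrix whose columns are the frame's x, y, z axes.
In Python, from rig import move_ptp, movel, move_j, command_gripper, pause, solve_ik, read_state, grab_frame, camera_info, Unreachable, job_done, silhouettes, pinch_z gives the robot as it stands. The module is installed in compiled form; this text tells all that it offers. Calls block until the motion is done:
- move_ptp(position, orientation): joint-space move of the TCP to a pose.
- movel(position, attitude=None, velocity=150, stop_force=None): straight line of the TCP; attitude=None keeps the orientation; velocity is the mean speed in mm/s. With stop_force (N) it stops when the force on the tool has changed by that much, and returns True; else False.
- move_j(angles): joint-space move.
- command_gripper(opening): finger opening in mm; the grip force is fixed at half the most; returns when the fingers have stopped.
- pause(seconds).
- solve_ik(position, orientation): joint angles nearest the present ones, or None.
- read_state(): the state.
- grab_frame(name): name is "side" or "top"; returns the picture (480x640x3 uint8, red, green, blue); there is no depth.
- camera_info(name): a dict with "camera_matrix" (3x3 intrinsics, pixels), "world_from_camera" (4x4, takes a point from camera to world coordinates). Camera axes: x right, y up, looking along -z (the intrinsics and any distortion apply to the point x, -y, -z); pixel columns grow to the right and rows downward; lengths in mm; the calibration is good to about 2 mm. A picture is of the moment at which its call begins. camera_info takes no time and is no camera call.
A pose or a line that the arm cannot do raises Unreachable and nothing moves.
- job_done(): hands the job in, once; it reports no verdict.
Trained networks look in the newest picture that a camera, given by its name, has taken for a name from the list of things; names that differ only in an ending like _2 or _b are one class to them, and where a whole thing is asked for, a point or a joint stands for the part that bears it (a point fixed in the world has none). Each returns a list of dicts, best first, with "confidence" (0 to 1); they miss things now and then, are a little off and sometimes report something else, mostly with a low value. They report only what shows in the picture. A call takes as long as a camera call.
- silhouettes(camera, thing): "region" (480x640 bool, what is visible of it) and "bbox" ([left, top, right, bottom] in pixels, round what is visible of it).
The state is a dict: "clock": time; "q": joint angles; "qvel": joint speeds; "effort": joint torques, N m; "eef_pos": TCP position; "tcp_rot": TCP orientation; "force": force on the tool from outside, world axes, zero at the start; "moment": the same for the moment, N m; "finger_gap": finger opening in mm.
Only numpy, scipy, OpenCV 4.12 (cv2) and the standard library are available. Lean on these libraries where they do the work, as an engineer would, in place of code of your own. Each camera call takes 0.05 s, during which the arm holds its last target.

### The job

Push the rod of each of the two sauce dosers all the way down until it bottoms, and see where its red ring comes to rest against the white collar: in a sound doser the ring disappears into the collar. Once both rods are down, swing the hold lever right over to the other side on the one doser whose ring still stands clear above the collar, leaving the other lever as it is. Do not knock the bottles about.

Things in the scene. Friction and masses are not known exactly. Their poses are not given: they have to be found in the camera images.
- doser_a: hand sauce doser, fixed to the table: aluminium plate 180 (x) x 90 (y) x 12 mm, origin at the centre of the plate's underside, z up. An upright steel cylinder (52 mm wide) with a white collar (62 mm wide, top 112 mm above the table) stands at x = +45 mm, its outlet stub towards +x; in front of it, at x = -45 mm, is the grey block (50 x 70 x 25 mm) of the red-tipped hold lever. The two dosers look alike
- collar_a (a point): centre of the top face of doser_a's white collar, where the rod enters the blind bore; z up
- ring_a (a point): centre of the red ring (19 mm wide, 8 mm tall) on doser_a's piston rod (14 mm thick); starts 33 to 45 mm above the collar top. With the rod bottomed, the ring's centre is 5 mm below the collar top in the sound doser (ring hidden), but 11 mm above it in the one doser whose bore is 16 mm short. Either doser may be the short one
- knob_a (a point): centre of the flat top of the black push knob (36 mm wide, 18 mm tall) on doser_a's rod, 45 mm above the ring's centre; moves with the rod. The rod slides down with about 5 N of steady drag (more if pushed fast), stays where it is left, and stops solidly where it bottoms
- lever_a_tip (a point): centre of the red ball (26 mm wide) of doser_a's hold lever, 80 mm from the hinge on a 10 mm bar
- pivot_a (a point): hinge of doser_a's hold lever, 34 mm above the table; the hinge axis runs along the plate's x
- lever_a (a joint): hold lever of doser_a, rad: 0 leaning 0.5 rad from upright towards the plate's -y (off), 1.0 leaning 0.5 rad towards +y (swung over, marked on hold); it is light (under 2 N at the ball) and stays where it is left
- doser_b: hand sauce doser, fixed to the table: aluminium plate 180 (x) x 90 (y) x 12 mm, origin at the centre of the plate's underside, z up. An upright steel cylinder (52 mm wide) with a white collar (62 mm wide, top 112 mm above the table) stands at x = +45 mm, its outlet stub towards +x; in front of it, at x = -45 mm, is the grey block (50 x 70 x 25 mm) of the red-tipped hold lever. The two dosers look alike
- collar_b (a point): centre of the top face of doser_b's white collar, where the rod enters the blind bore; z up
- ring_b (a point): centre of the red ring (19 mm wide, 8 mm tall) on doser_b's piston rod (14 mm thick); starts 33 to 45 mm above the collar top. With the rod bottomed, the ring's centre is 5 mm below the collar top in the sound doser (ring hidden), but 11 mm above it in the one doser whose bore is 16 mm short. Either doser may be the short one
- knob_b (a point): centre of the flat top of the black push knob (36 mm wide, 18 mm tall) on doser_b's rod, 45 mm above the ring's centre; moves with the rod. The rod slides down with about 5 N of steady drag (more if pushed fast), stays where it is left, and stops solidly where it bottoms
- lever_b_tip (a point): centre of the red ball (26 mm wide) of doser_b's hold lever, 80 mm from the hinge on a 10 mm bar
- pivot_b (a point): hinge of doser_b's hold lever, 34 mm above the table; the hinge axis runs along the plate's x
- lever_b (a joint): hold lever of doser_b, rad: 0 leaning 0.5 rad from upright towards the plate's -y (off), 1.0 leaning 0.5 rad towards +y (swung over, marked on hold); it is light (under 2 N at the ball) and stays where it is left
- bottle_left: full sauce bottle, yellow cap and label, 54 mm wide, 166 mm tall, standing loose, origin under its centre; leave it alone
- bottle_back: full sauce bottle, yellow cap, 54 mm wide, 166 mm tall, standing loose, origin under its centre; leave it alone

How it is judged (in metres and radians):
On the way, in this order (a step that is already met when the one before it is completed fails the run):
1. both rods are pushed down until they bottom (one ring in the collar, one clear above it), with both levers still off (((z of ring_a in the frame of collar_a between 0.006 and 0.014 m and z of ring_b in the frame of collar_b below -0.002 m) or (z of ring_b in the frame of collar_b between 0.006 and 0.014 m and z of ring_a in the frame of collar_a below -0.002 m)) and value of joint each of lever_a, lever_b below 0.25 rad), for 0.2 s.
2. the lever of the doser whose ring stands clear above the collar is swung over (((z of ring_a in the frame of collar_a between 0.006 and 0.014 m and z of ring_b in the frame of collar_b below -0.002 m and value of joint lever_a above 0.8 rad) or (z of ring_b in the frame of collar_b between 0.006 and 0.014 m and z of ring_a in the frame of collar_a below -0.002 m and value of joint lever_b above 0.8 rad))), for 0.2 s.
At the end, for the whole second after the job is handed in: Both rods bottomed within 3 mm (one ring's centre at least 2 mm below its collar's top, the other's 6 to 14 mm above), the lever of the doser with the ring above the collar past 0.8 rad, the other lever under 0.25 rad, both levers at rest (((z of ring_a in the frame of collar_a between 0.006 and 0.014 m and z of ring_b in the frame of collar_b below -0.002 m and value of joint lever_a above 0.8 rad and value of joint lever_b below 0.25 rad) or (z of ring_b in the frame of collar_b between 0.006 and 0.014 m and z of ring_a in the frame of collar_a below -0.002 m and value of joint lever_b above 0.8 rad and value of joint lever_a below 0.25 rad)) and velocity of joint lever_a between -0.05 and 0.05 rad/s and velocity of joint lever_b between -0.05 and 0.05 rad/s); the robot touches nothing.
It fails at once if a hold lever is swung over on the doser whose ring has gone into the collar ((z of ring_a in the frame of collar_a below -0.002 m and value of joint lever_a above 0.5 rad) or (z of ring_b in the frame of collar_b below -0.002 m and value of joint lever_b above 0.5 rad)).
It fails at once if a bottle is moved more than 40 mm or tipped ((distance of bottle_left from where it was at the start of the episode above 0.04 m or angle between bottle_left's own z axis and vertical above 0.35 rad) or (distance of bottle_back from where it was at the start of the episode above 0.04 m or angle between bottle_back's own z axis and vertical above 0.35 rad)).
It also fails if it takes over 45 s, if anything falls off the work surface, if the arm or the gripper's body presses on something with over 40 N, if the wrist force passes 120 N, or if a joint passes its speed limit or range.

## Working session

There is one attempt and no reset: what is moved stays moved. The work goes in short steps, each a Python script; the robot and the scene stay as the last script left them, time stands still between calls to the robot, and variables do not carry over. Pictures are saved under pics/ and viewed, and the job is handed in when it is done.

```bash
mkdir -p pics; ls; python3 - <<'E'
from rig import *
import cv2
for n in("side","top"):
    f=grab_frame(n); cv2.imwrite(f"pics/{n}0.png",f[:,:,::-1]); c=camera_info(n); print(n,c)
s=read_state();print(s); print(pinch_z)
E
```

```text
pics
side {'camera_matrix': array([[598.00154778,   0.        , 317.95931251],
       [  0.        , 598.00154778, 244.02680357],
       [  0.        ,   0.        ,   1.        ]]), 'world_from_camera': array([[-9.60785866e-01,  1.46869796e-01, -2.35201580e-01,
         4.02957111e+02],
       [-2.77289479e-01, -5.05728535e-01,  8.16914435e-01,
         7.85063930e+02],
       [ 1.03190613e-03,  8.50098766e-01,  5.26622278e-01,
         6.67654204e+02],
       [ 0.00000000e+00,  0.00000000e+00,  0.00000000e+00,
         1.00000000e+00]])}
top {'camera_matrix': array([[587.24665691,   0.        , 330.20594074],
       [  0.        , 587.24665691, 241.41547708],
       [  0.        ,   0.        ,   1.        ]]), 'world_from_camera': array([[-2.69755371e-02,  9.84913714e-01, -1.70930679e-01,
         4.36488553e+02],
       [-9.99317908e-01, -3.08837648e-02, -2.02462549e-02,
        -4.73834897e+01],
       [-2.52197970e-02,  1.70267935e-01,  9.85075019e-01,
         1.24076933e+03],
       [ 0.00000000e+00,  0.00000000e+00,  0.00000000e+00,
         1.00000000e+00]])}
{'clock': 0.1, 'q': array([-1.01177656,  0.5017411 , -0.42680346,  1.5513335 ,  0.22079535,
        1.13834316, -0.21029653]), 'qvel': array([ 0.00059747, -0.00231012, -0.0014581 , -0.00398655,  0.00056548,
       -0.00076967, -0.00127463]), 'effort': array([-9.68293170e-03, -5.70819211e+01, -5.83860621e+00, -2.81750697e+01,
        1.04207147e-02,  5.64289541e-03, -1.07272836e-06]), 'eef_pos': array([189.44659939, 621.43994156, 403.77557533]), 'tcp_rot': array([[ 9.56576276e-01, -5.66693148e-04,  2.91481572e-01],
       [-2.91482118e-01, -1.68002313e-03,  9.56574802e-01],
       [-5.23886034e-05, -9.99998428e-01, -1.77225119e-03]]), 'force': array([-0.37862325, -0.14962676,  0.5907992 ]), 'moment': array([-0.04043538,  0.03097344, -0.02094749]), 'finger_gap': 85.17970311942683}
154.70000000000002
```

View pics/side0.png

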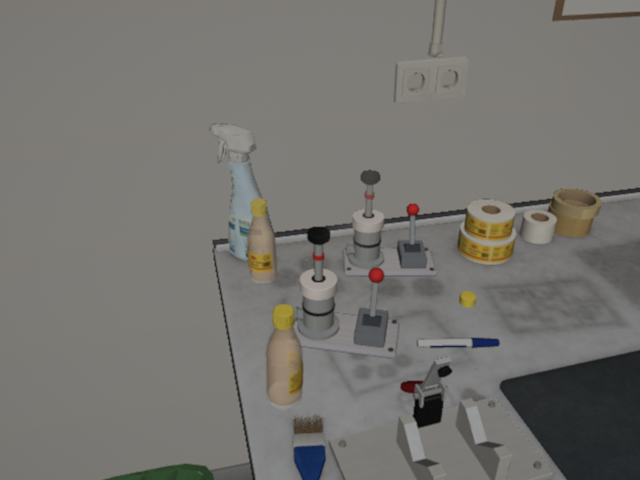

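View pics/top0.png

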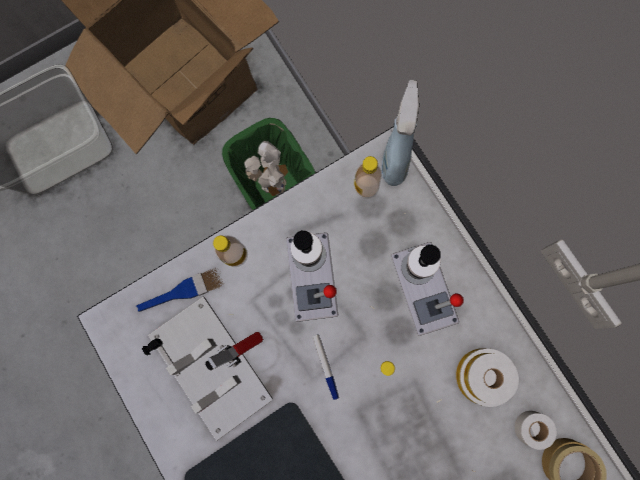

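```bash
python3 - <<'E'
import cv2
a=cv2.imread('pics/top0.png')[220:340,270:470]; cv2.imwrite('pics/top0z.png',cv2.resize(a,(800,480),interpolation=cv2.INTER_CUBIC))
a=cv2.imread('pics/side0.png')[160:360,280:450]; cv2.imwrite('pics/side0z.png',cv2.resize(a,None,fx=3,fy=3,interpolation=cv2.INTER_CUBIC))
from rig import *
import numpy as np
grab_frame("side");grab_frame("top")
for cam in("side","top"):
  for t in("knob_a","collar_a","ring_a","lever_a_tip","doser_a","bottle_left"):
    for d in silhouettes(cam,t)[:3]:
        r=d["region"]; ys,xs=np.nonzero(r); print(cam,t,round(d["confidence"],2),d["bbox"],r.sum(),xs.mean().round(1),ys.mean().round(1))
E
```

```text
side knob_a 0.97 [361.2, 170.8, 382.5, 215.6] 491 368.9 188.7
side knob_a 0.83 [306.1, 226.6, 328.0, 279.1] 687 317.8 247.7
side collar_a 0.76 [294.6, 226.5, 401.6, 355.1] 6237 339.5 313.1
side collar_a 0.66 [344.3, 170.7, 434.8, 276.4] 4354 383.3 242.7
side collar_a 0.44 [306.2, 225.8, 330.7, 279.3] 726 317.7 247.5
side ring_a 0.78 [361.8, 171.4, 380.0, 215.6] 482 368.9 188.9
side ring_a 0.68 [307.8, 226.7, 328.7, 279.8] 681 317.5 247.5
side ring_a 0.2 [342.3, 171.7, 433.3, 276.7] 4455 383.4 243.0
side lever_a_tip 0.57 [407.5, 205.9, 418.3, 244.3] 250 411.6 220.6
side doser_a 0.59 [293.4, 226.6, 397.5, 359.5] 6430 339.9 312.3
side doser_a 0.56 [343.8, 168.6, 437.1, 278.4] 4334 383.2 242.9
side bottle_left 0.64 [265.9, 304.9, 301.3, 409.2] 3302 282.9 361.1
top knob_a 0.91 [421.4, 244.2, 439.3, 264.2] 333 430.3 254.5
top knob_a 0.59 [297.2, 232.1, 314.6, 251.1] 317 303.2 240.5
top knob_a 0.2 [213.7, 235.7, 247.2, 265.1] 800 230.2 250.5
top collar_a 0.92 [283.1, 229.4, 336.6, 320.3] 3669 311.5 275.8
top collar_a 0.69 [390.4, 245.0, 464.2, 336.2] 3923 426.2 288.3
top ring_a 0.67 [420.1, 243.7, 440.0, 266.6] 313 430.0 254.7
top ring_a 0.57 [294.0, 231.3, 316.3, 250.6] 321 303.4 240.5
top lever_a_tip 0.71 [435.6, 296.6, 468.0, 307.5] 239 451.8 301.6
top doser_a 0.64 [288.8, 231.6, 334.6, 321.4] 3705 311.7 276.1
top doser_a 0.63 [391.0, 244.7, 463.8, 333.9] 3782 425.9 287.9
top bottle_left 0.79 [214.6, 236.1, 248.2, 267.2] 821 230.3 250.8
```

View pics/top0z.png

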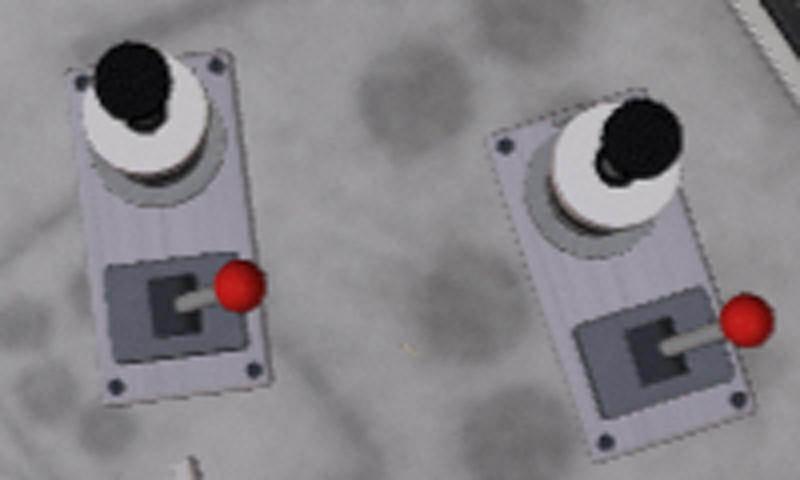

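View pics/side0z.png

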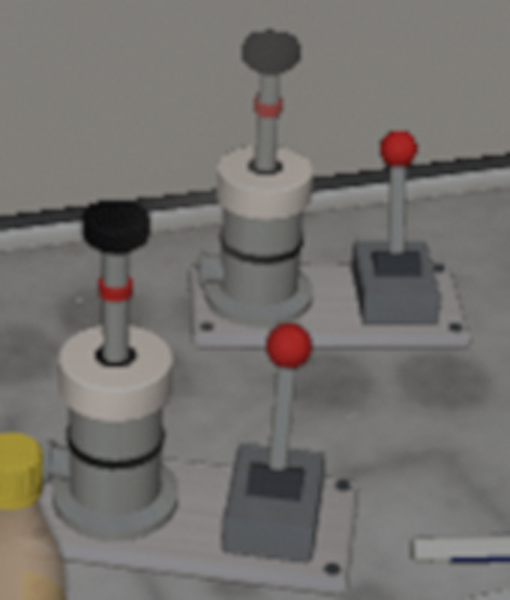

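```bash
cat > h.py <<'E'
import numpy as np, cv2
from rig import camera_info
C={n:camera_info(n) for n in("side","top")}
def ray(cam,u,v):
    K=C[cam]["camera_matrix"];T=C[cam]["world_from_camera"]
    d=np.array([(u-K[0,2])/K[0,0],-(v-K[1,2])/K[1,1],-1.]);d=T[:3,:3]@d
    return T[:3,3],d/np.linalg.norm(d)
def atz(cam,u,v,z):
    o,d=ray(cam,u,v);return o+d*(z-o[2])/d[2]
def proj(cam,p):
    K=C[cam]["camera_matrix"];T=C[cam]["world_from_camera"]
    q=T[:3,:3].T@(np.asarray(p,float)-T[:3,3]);return np.array([K[0,2]+K[0,0]*q[0]/-q[2],K[1,2]-K[1,1]*q[1]/-q[2]])
def tri(a,b):
    o1,d1=ray("side",*a);o2,d2=ray("top",*b)
    s=np.linalg.lstsq(np.c_[d1,-d2],o2-o1,rcond=None)[0]
    p,q=o1+s[0]*d1,o2+s[1]*d2
    return (p+q)/2,np.linalg.norm(p-q)
E
python3 - <<'E'
from h import *
np.set_printoptions(precision=1,suppress=True)
cor={'L':[(68,72),(232,50),(271,381),(106,406)],'R':[(488,132),(645,90),(755,410),(598,462)]}
for k,c in cor.items():
    P=np.array([atz("top",270+(u+.5)/4-.5,220+(v+.5)/4-.5,12)[:2] for u,v in c])
    e=[np.linalg.norm(P[i]-P[(i+1)%4]) for i in range(4)]
    X=(P[0]+P[1]-P[2]-P[3]);yaw=np.arctan2(X[1],X[0]);c0=P.mean(0)
    x=np.array([np.cos(yaw),np.sin(yaw)]);y=np.array([-x[1],x[0]])
    print(k,c0,yaw,e,'cyl',c0+45*x,'piv',c0-45*x, 'reach', np.linalg.norm(c0+45*x))
    col=np.r_[c0+45*x,112]; tip=np.r_[c0-45*x-80*np.sin(.5)*y,34+80*np.cos(.5)]
    print(' collar px',proj("top",col),proj("side",col),'tip',tip,proj("top",tip),proj("side",tip))
    for r in(33,45):
        kn=col+[0,0,r+45]; print(' knob',r,proj("top",kn),proj("side",kn),' ring',proj("side",col+[0,0,r]))
for b in [((282.9,312),(220.5,242)),((259.5,205),(370,163))]: print('bottle',tri(*b))
# red blobs
for n in("side","top"):
    f=cv2.imread(f'pics/{n}0.png');h=cv2.cvtColor(f,cv2.COLOR_BGR2HSV)
    m=(((h[...,0]<8)|(h[...,0]>172))&(h[...,1]>150)&(h[...,2]>80)).astype(np.uint8)
    _,_,s,ce=cv2.connectedComponentsWithStats(m)
    print(n,[(s[i][4],ce[i]) for i in range(1,len(s)) if s[i][4]>15])
E
```

```text
L [577.2  18.4] 0.09312262587156944 [np.float64(88.13582894388426), np.float64(176.31007229149836), np.float64(86.714361797884), np.float64(177.78986665675654)] cyl [622.   22.6] piv [532.4  14.2] reach 622.4565893735875
 collar px [306.4 247.4] [318.2 277.8] tip [536.  -23.9 104.2] [331.5 291.1] [376.  274.4]
 knob 33 [303.6 240.5] [318.2 236.5]  ring [318.2 260.7]
 knob 45 [303.1 239.3] [318.2 229.8]  ring [318.2 254.4]
R [ 545.9 -217. ] 0.27297861782160604 [np.float64(86.08920451796443), np.float64(175.4944406854095), np.float64(85.59236148737604), np.float64(180.164296856788)] cyl [ 589.3 -204.9] piv [ 502.6 -229.1] reach 623.8763106315696
 collar px [424.2 260.5] [367.5 215. ] tip [ 513.  -266.1  104.2] [457.8 299.4] [411.7 209.2]
 knob 33 [430.  254.5] [369.4 178. ]  ring [368.3 199.6]
 knob 45 [430.9 253.5] [369.7 172. ]  ring [368.6 194. ]
bottle (array([628. , 180.3, 160.5]), np.float64(2.6411300562533317))
bottle (array([ 771.9, -105.8,  157.8]), np.float64(4.414266603638401))
side [(np.int32(108), array([412.3, 209.1])), (np.int32(44), array([318., 257.])), (np.int32(160), array([375.8, 274.7]))]
top [(np.int32(121), array([329.2, 291.3])), (np.int32(131), array([456.1, 299.8])), (np.int32(23), array([236.2, 349.1]))]
```

```bash
cat >> h.py <<'E'
D={'L':(np.array([577.2,18.4]),0.093),'R':(np.array([545.9,-217.0]),0.273)}
def loc(k,x,y):
    c,w=D[k];return c+np.array([x*np.cos(w)-y*np.sin(w),x*np.sin(w)+y*np.cos(w)])
def rot(k):
    w=D[k][1];return np.array([[np.cos(w),0,-np.sin(w)],[np.sin(w),0,np.cos(w)],[0,-1.,0]])
E
python3 - <<'E'
from h import *; from rig import *
np.set_printoptions(precision=2,suppress=True)
for k in 'LR':
    for a,b,z in((45,0,420),(45,0,320),(-45,-12,420),(-45,-12,245),(-45,75,245)):
        print(k,a,z,solve_ik(np.r_[loc(k,a,b),z],rot(k)))
command_gripper(0)
p=loc('L',45,0)
try: movel(np.r_[p,420],rot('L'),velocity=250)
except Unreachable as e:
    print('unr',e); move_ptp(np.r_[p,420],rot('L'))
s=read_state();print(s['clock'],s['eef_pos'],p,s['force'],s['q'])
for n in("side","top"):
    f=grab_frame(n); cv2.imwrite(f"pics/{n}1.png",f[:,:,::-1])
E
```

```text
L 45 420 [ 0.02  0.41 -0.14  1.62  0.06  1.12  1.54]
L 45 320 [ 0.05  0.51 -0.18  1.7   0.11  0.93  1.5 ]
L -45 420 [-0.02  0.25 -0.04  1.84  0.01  1.06  1.6 ]
L -45 245 [ 0.08  0.49 -0.17  1.97  0.12  0.7   1.5 ]
L -45 245 [-0.02  0.49 -0.24  1.97  0.18  0.7   1.29]
R 45 420 [ 0.11  0.41  0.24  1.62 -0.11  1.12  2.22]
R 45 320 [ 0.21  0.51  0.11  1.71 -0.06  0.93  2.19]
R -45 420 [ 0.01  0.31  0.47  1.79 -0.16  1.08  2.39]
R -45 245 [ 0.25  0.52  0.18  1.91 -0.14  0.72  2.36]
R -45 245 [ 0.23  0.45  0.04  2.04 -0.03  0.66  2.13]
4.675 [621.75  23.42 420.04] [622.01  22.58] [-1.19 -0.32  0.49] [ 0.06  0.41 -0.19  1.62  0.08  1.12  1.52]
```

```bash
python3 - <<'E'
import cv2,numpy as np
a=cv2.imread('pics/side1.png')[120:370,200:520];b=cv2.imread('pics/top1.png')[120:370,200:520]
cv2.imwrite('pics/c1.png',cv2.resize(np.hstack([a,b]),None,fx=1.25,fy=1.25))
E
```

```text
(no output)
```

View pics/c1.png

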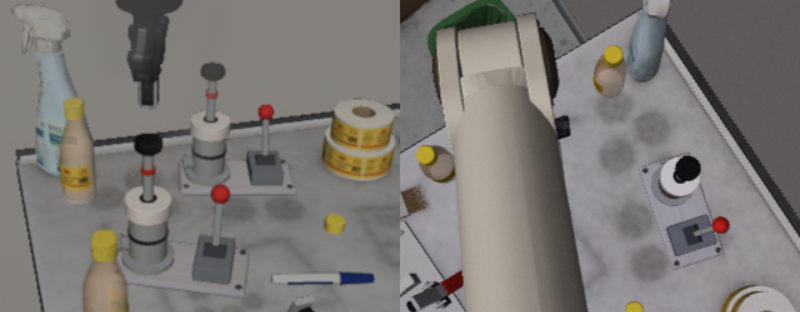

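The side view shows the closed fingertips (about 148,100 in the composite) directly above the near knob (148,145). Now I push.

```bash
python3 - <<'E'
from h import *; from rig import *
np.set_printoptions(precision=2,suppress=True)
p=loc('L',45,0)
movel(np.r_[p,385],rot('L'),velocity=120)
r=movel(np.r_[p,315],rot('L'),velocity=30,stop_force=25)
s=read_state();print(r,s['clock'],s['eef_pos'],s['force'])
grab_frame("side")
f=grab_frame("side"); cv2.imwrite("pics/side2.png",f[:,:,::-1]);cv2.imwrite("pics/side2z.png",cv2.resize(f[140:360,240:460,::-1],None,fx=2.7,fy=2.7,interpolation=cv2.INTER_CUBIC))
E
```

```text
True 7.0 [622.15  22.61 325.51] [-1.58 -0.33  6.8 ]
```

View pics/side2z.png

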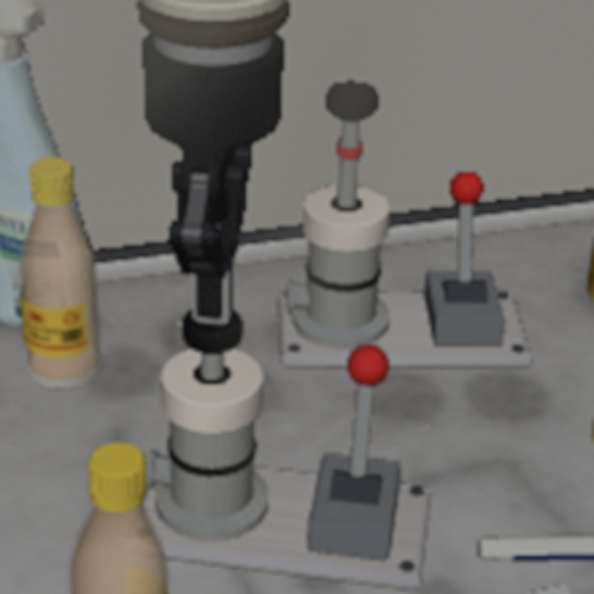

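L is down: ring hidden in the collar (about 212,372 in the crop), and the tip height of 152.5 mm matches the sound doser. Next, R.

```bash
python3 - <<'E'
from h import *; from rig import *
np.set_printoptions(precision=2,suppress=True)
movel(np.r_[loc('L',45,0),420],velocity=200)
p=loc('R',45,0)
movel(np.r_[p,420],rot('R'),velocity=200)
movel(np.r_[p,385],velocity=120)
r=movel(np.r_[p,315],velocity=30,stop_force=25)
s=read_state();print(r,s['clock'],s['eef_pos'],s['force'])
movel(np.r_[p,420],velocity=150)
grab_frame("side")
f=grab_frame("side"); cv2.imwrite("pics/side3.png",f[:,:,::-1]);cv2.imwrite("pics/side3z.png",cv2.resize(f[140:360,240:460,::-1],None,fx=2.7,fy=2.7,interpolation=cv2.INTER_CUBIC))
E
```

```text
True 10.9 [ 589.4  -204.94  341.53] [-2.4  -0.26  7.46]
```

View pics/side3z.png

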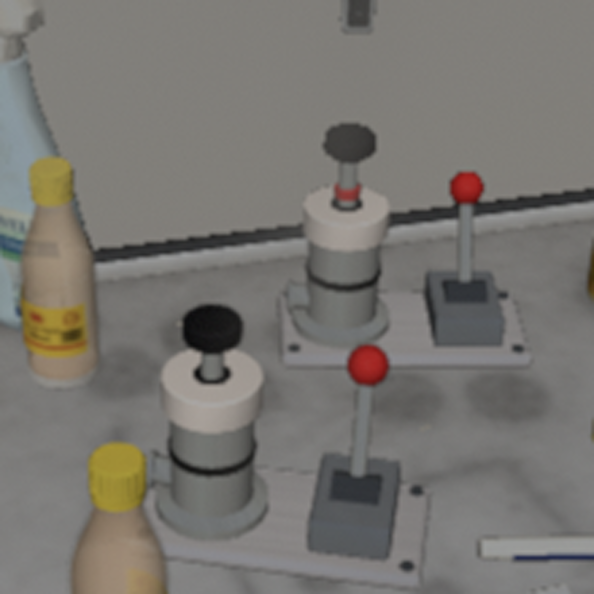

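R stops at a tip height of 168.5 mm. Its ring shows above the collar at about (347,192) in the crop, so R is the short one. Now I swing R's lever.

```bash
python3 - <<'E'
from h import *; from rig import *
np.set_printoptions(precision=2,suppress=True)
command_gripper(85)
q=lambda y,z:np.r_[loc('R',-45,y),z]
movel(q(-14,420),velocity=150)
r=movel(q(-14,245),velocity=80,stop_force=8)
s=read_state();print(r,s['clock'],s['eef_pos'],s['force'],s['finger_gap'])
f=grab_frame("side"); cv2.imwrite("pics/side4z.png",cv2.resize(f[140:360,240:460,::-1],None,fx=2.7,fy=2.7,interpolation=cv2.INTER_CUBIC))
E
```

```text
False 15.55 [ 506.5  -242.69  245.39] [ 0.21 -0.23  0.68] 84.7538530007963
```

View pics/side4z.png

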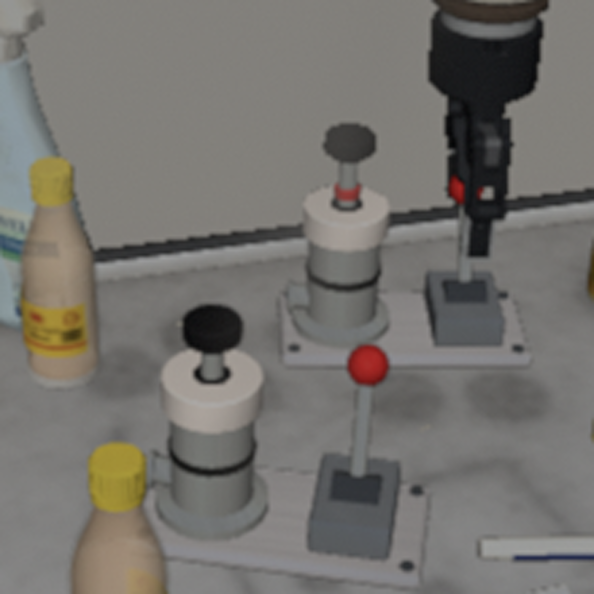

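The red ball at about (465,190) sits between the open fingers and nothing is touching. Now the sweep.

```bash
python3 - <<'E'
from h import *; from rig import *
np.set_printoptions(precision=2,suppress=True)
q=lambda y,z:np.r_[loc('R',-45,y),z]
r=movel(q(62,245),velocity=60,stop_force=12)
s=read_state();print(r,s['clock'],s['eef_pos'],q(62,245),s['force'])
e=s['eef_pos']; w=D['R'][1]
movel(e-5*np.array([-np.sin(w),np.cos(w),0]),velocity=40)
e=read_state()['eef_pos']; movel(np.r_[e[:2],420],velocity=150)
movel(np.array([480.,80,430]),velocity=250)
s=read_state();print(s['clock'],s['force'])
for n in("side","top"):
    f=grab_frame(n); cv2.imwrite(f"pics/{n}5.png",f[:,:,::-1])
    h=cv2.cvtColor(f,cv2.COLOR_RGB2HSV)
    m=(((h[...,0]<8)|(h[...,0]>172))&(h[...,1]>150)&(h[...,2]>80)).astype(np.uint8)
    _,_,st,ce=cv2.connectedComponentsWithStats(m)
    print(n,[(int(st[i][4]),ce[i]) for i in range(1,len(st)) if st[i][4]>15])
for a in(0,.8,.9,1.):
    t=a-.5; P=np.r_[loc('R',-45,80*np.sin(t)),34+80*np.cos(t)]; print(a,proj('side',P),proj('top',P))
f=cv2.imread('pics/side5.png')
cv2.imwrite("pics/side5z.png",cv2.resize(f[140:420,230:460],None,fx=2.1,fy=2.1,interpolation=cv2.INTER_CUBIC))
E
```

```text
False 17.0167 [ 485.88 -169.59  244.96] [ 485.85 -169.43  245.  ] [-0.08  0.14 -0.63]
19.7833 [ 0.36 -0.25 -1.2 ]
side [(159, array([375.81, 274.7 ]))]
top [(122, array([329.26, 291.25])), (132, array([420.96, 311.07]))]
0 [411.74 209.22] [457.8  299.45]
0.8 [416.14 222.03] [427.57 308.89]
0.9 [416.54 225.29] [423.64 310.15]
1.0 [416.89 228.83] [419.83 311.37]
```

View pics/side5z.png

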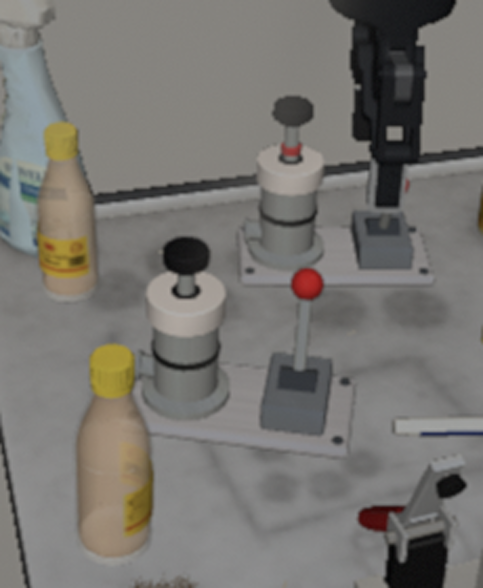

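View pics/top5.png

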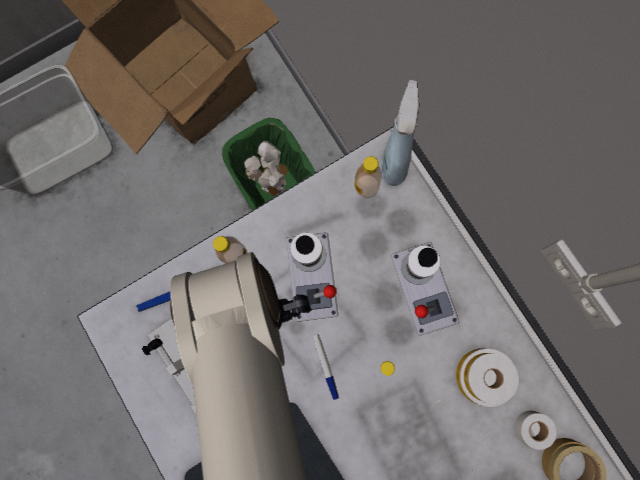

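The top view shows R's ball over on the +y side at (421,311), about 0.93 rad. L's ball is unchanged at (329,291) and the bottles are in place. The arm is clear.

```bash
python3 -c "
from rig import *
job_done()"
```

```text
the job is handed in; nothing more can be done
```

I pushed both rods down until they bottomed, then swung the hold lever over on the short doser and handed the job in at about 20 s of the 45 s allowed. `job_done()` reports no verdict, so the result below rests on my own checks.

- **Nearer doser in the side view (robot's left):** the fingertip stopped at 152.5 mm, which puts the ring's centre about 4.5 mm below the collar top. The picture shows the ring hidden, so this is the sound one. Its lever ball is in the same pixel position as at the start.
- **Farther doser (robot's right):** the fingertip stopped at 168.5 mm, which puts the ring about 11.5 mm above the collar top, and the ring is visible. I swung this one's lever to about 0.9–0.97 rad, measured from the last top view. The gripper hid this ball in the last side view, so only the top camera confirms that angle.
- **Bottles and arm:** both bottles stand where they were, judged by eye from the pictures. The arm was withdrawn clear of everything before I handed in.

No check failed. The one disagreement was that the lever balls measured about 2 pixels (roughly 4 mm) off their predicted positions in the top view, which does not change the outcome.

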